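# Hang the condiment rack on its twin pins, lock it and stock it

### The arm

A 7-joint arm with a two-finger parallel gripper is mounted at the origin on the work surface. World frame = base frame: x ahead of the robot, y to its left, z up, the work surface at z = 0. Lengths are in m, angles in rad, forces in N, time in s.
With the tool pointing down it reaches from about 0.35 to 0.9 m from the base axis. Payload 8.1 kg.
Tool frame: the origin (TCP) lies on the centre line of the jaws, within the pads' length; the fingertips stand 19 mm ahead of it and the grasp point (between the pads) is the TCP; z points along the fingers, y is the direction in which the jaws open and shut (so a half turn about z gives the same grasp; the last joint's range is limited). The gripper opens to 92 mm and grips with 3 to 60 N. Pads are 19 mm wide; open, the fingers measure 130 mm over their backs; the gripper's body (75 mm by 190 mm) begins 47 mm behind the grasp point.
Start: joints at [1.124, 0.434, 0.025, 1.573, -0.012, 1.134, -0.075], TCP at [0.211, -0.588, 0.246] pointing down, gripper open.
Joint ranges: [-2.62, 2.62], [-0.44, 2.09], [-1.27, 1.32], [0.08, 2.57], [-1.32, 4.46], [0.12, 2], [-2.74, 2.74]. Speed limits (rad/s): [2.22, 2.22, 3.01, 3.01, 3.14, 3.14, 3.14].

### API

Orientations are given as a rotation vector (axis times angle).
In Python, from cell import monitor, imaging, workorder, outline_of gives the robot as it stands.
- The arm moves only by the tool move_arm, never from a script. Its argument "series" is a list of rows, each a list of 6 numbers: the shift along the world's x, y, z in cm, then the turn, a rotation vector about the world's x, y, z in degrees. A call has 1 to 8 rows; each row shifts and turns the commanded pose from where the row before left it; what a row does not reach is not made up. A row lasts 1/10 s, in which the tool goes at most 50 mm and 8.59 degrees, less where a joint would pass 70% of its speed; a pose out of reach is approached as far as the arm can. A call with a gripper value outside its range is refused whole. "grip" is the opening, from 0 (shut) to 1 (fully open), set as the call begins (left out, the last holds). The fingers move at their own pace and stop on an object; "force" is the grip in N (left out, the last holds). Time passes only in rows, so rows that do not move let the fingers close. It gives the time, the measured TCP pose, the force and the opening at its end, in the units of the state.
- monitor.observe(): the state, without advancing time (a new reading comes with each control period).
- imaging.get_image(name): name is "scene" or "top" or "wrist"; returns a dict with "color" (384x512x3 uint8, red, green, blue), "fx", "fy", "cx", "cy" (pixels), "dist_coeffs" ([k1, k2, p1, p2, k3] as OpenCV has them; the pictures are not rectified), "rvec" (rotation vector, rad) and "tvec" (3), from world to camera coordinates, as OpenCV has them; the wrist camera has in their place "mount" (4x4, takes a point from camera to tool coordinates, whose origin is the TCP and whose axes are the flange's). Camera axes: x right, y down, z forward; pixel columns grow to the right and rows downward; lengths in m; the calibration is good to about 2 mm. A picture is of the moment at which its call begins: read the wrist's pose just before it. There is no depth.
- workorder.sign_off(): hands the job in, once; it reports no verdict.
Trained networks look in the newest picture that a camera, given by its name, has taken for a name from the list of things; names that differ only in an ending like _2 or _b are one class to them, and where a whole thing is asked for, a point or a joint stands for the part that bears it (a point fixed in the world has none). Each returns a list of dicts, best first, with "p" (0 to 1); they miss things now and then, are a little off and sometimes report something else, mostly with a low value. They report only what shows in the picture. A call takes as long as a camera call. They do not tell look-alikes from the thing itself.
- outline_of(camera, thing): "mask" (384x512 bool, what is visible of it) and "rect" ([left, top, width, height] in pixels, round what is visible of it).
The state is a dict: "clock": time; "joints": joint angles; "dq": joint speeds; "joint_efforts": joint torques, N m; "position": TCP position; "ee_rot": TCP orientation; "force": force on the tool from outside, world axes, zero at the start; "ft_torque": the same for the moment, N m; "width": opening from 0.0 (shut) to 1.0 (fully open).
Only numpy, scipy, OpenCV 4.12 (cv2) and the standard library are available. Lean on these libraries where they do the work, as an engineer would, in place of code of your own. Each camera call takes 0.05 s, during which the arm holds its last target. There are 200 camera calls.

### The job

At the coffee bar, hang the two-bay rack on the ledge by dropping its two holes over the two upright pins until it is fully home, let go of it, and then turn the catch squarely over the rack's flange so that it cannot lift off. Then stand the square tin and the round canister upright in the rack's tray, one in each bay (either way round). Do not knock the tin or canister over, and leave the mug, the bowl and the drink bottle where they are.

Things in the scene. Friction and masses are not known exactly. Their poses are not given: they have to be found in the camera images.
- rack: Loose aluminium hang-on rack, about 0.5 kg, on the counter. Open tray 120 (x) x 210 (y) x 60 high, walls 4, floor 5; a wall at y=0 makes two bays. Origin: centre of the underside, z up. A back plate at its +x side (outer face x=+60) carries a flange, underside z=100, 6 thick, x to +105, with two 14 mm holes. Hung home: tray on the robot's side, origin 84 mm before the pins, 40 mm up, sagging up to 4 deg
- handle (a point): Top centre of the rack's handle, an upright black rib in the middle of the tray, over the centre of mass: 14 thick (rack y), 50 long (rack x), this point at x=+18, y=0, z=135 in the rack. Pinch it across its 14 mm near the top
- bay_left (a point): Middle of the floor of the rack's bay at +y (112 x 99 mm inside): x=0, y=+52, z=5 in the rack. The side walls end 55 mm above this floor
- bay_right (a point): Middle of the floor of the rack's bay at -y (112 x 99 mm inside): x=0, y=-52, z=5 in the rack
- hole_left (a point): Centre of the rack's left hole, x=+84, y=+65 mm in the rack, in the plane of the flange's underside (z=100)
- hole_right (a point): Centre of the rack's right hole, x=+84, y=-65 mm in the rack, in the plane of the flange's underside (z=100)
- station: Fixed dark steel ledge: flat top 140 mm high, 86 deep (x -20 to +66), 280 wide (y). Origin: on the counter straight below the middle between its pins; x points away from the robot's side, z up. Its front is a closed apron at x=-20 that leaves a hung rack's back plate 4 mm of room
- pin_left (a point): Foot of the left upright steel pin, on its axis at ledge height (140 mm), at the station's x=0, y=+65: 10 mm thick, 24 high, the last 10 mm tapering to 3 mm. The left hole goes over it
- pin_right (a point): Foot of the right upright pin, the same, at the station's x=0, y=-65 mm, at ledge height. The right hole goes over it
- catch (a joint): Angle (rad) of the turn catch: a steel bar 16 wide, 6 thick, 48 long from its vertical axis at the station's x=+41, y=0; underside 11 mm above the ledge, 5 above a hung flange. 0: points along the station's +y; grows counter-clockwise from above; 1.57: along -x, straight over the flange (locked). Range -0.5 to 1.7, starts open (-0.45 to -0.05), clear of the flange. Slight friction (0.03 N m); stays where left
- catch_post (a point): Centre of the top end of the catch's upright round thumb post: 12 mm thick, 45 high, on the bar 38 mm from its turning axis; this point is 202 mm above the counter. Pinch or push it to turn the catch
- tin: Loose square dark steel tea tin, 60 x 60, 115 high to its shoulder, with a 50 x 50 lid to 130; about 0.25 kg. Origin: centre of its underside; x and y square to its sides, z up
- canister: Loose round bright steel sugar canister, 64 mm across, straight-sided to 105 high, domed top at 130; about 0.25 kg. Origin: centre of its underside; z up
- mug: Bystander: loose white mug, 80 across, 85 high. Origin: centre of its underside
- bowl: Bystander: loose white bowl, 116 across, 55 high. Origin: centre of its underside
- drink_bottle: Bystander: loose green glass drink bottle, 60 across, 170 high. Origin: centre of its underside
Not all that is in view belongs to the job. What is shaped like the canister but blue or pink is not meant.

How it is judged:
On the way, in this order (a step that is already met when the one before it is completed fails the run):
1. the rack hangs fully home on both pins, let go (horizontal distance between hole_left and pin_left below 0.006 m and horizontal distance between hole_right and pin_right below 0.006 m and angle between rack's own z axis and vertical below 0.1 rad and z of hole_left in the frame of station between 0.135 and 0.146 m and z of hole_right in the frame of station between 0.135 and 0.146 m and contact force between the fingers and rack below 0.1 N), for 0.2 s.
2. the catch is turned over the flange of the hung rack (horizontal distance between hole_left and pin_left below 0.006 m and horizontal distance between hole_right and pin_right below 0.006 m and angle between rack's own z axis and vertical below 0.1 rad and z of hole_left in the frame of station between 0.135 and 0.146 m and z of hole_right in the frame of station between 0.135 and 0.146 m and value of joint catch above 1.25 rad), for 0.2 s.
3. one of tin and canister stands in a bay of the hung, locked rack, let go (all of step 2 and ((((y of tin in the frame of rack between 0.02 and 0.09 m and x of tin in the frame of rack between -0.04 and 0.04 m and z of tin in the frame of rack between 0 and 0.014 m and angle between tin's own z axis and vertical below 0.15 rad) or (y of tin in the frame of rack between -0.09 and -0.02 m and x of tin in the frame of rack between -0.04 and 0.04 m and z of tin in the frame of rack between 0 and 0.014 m and angle between tin's own z axis and vertical below 0.15 rad)) and contact force between the fingers and tin below 0.1 N) or (((y of canister in the frame of rack between 0.02 and 0.09 m and x of canister in the frame of rack between -0.04 and 0.04 m and z of canister in the frame of rack between 0 and 0.014 m and angle between canister's own z axis and vertical below 0.15 rad) or (y of canister in the frame of rack between -0.09 and -0.02 m and x of canister in the frame of rack between -0.04 and 0.04 m and z of canister in the frame of rack between 0 and 0.014 m and angle between canister's own z axis and vertical below 0.15 rad)) and contact force between the fingers and canister below 0.1 N))), for 0.2 s.
4. tin and canister stand in the two bays (all of step 2 and (((y of tin in the frame of rack between 0.02 and 0.09 m and x of tin in the frame of rack between -0.04 and 0.04 m and z of tin in the frame of rack between 0 and 0.014 m and angle between tin's own z axis and vertical below 0.15 rad) and (y of canister in the frame of rack between -0.09 and -0.02 m and x of canister in the frame of rack between -0.04 and 0.04 m and z of canister in the frame of rack between 0 and 0.014 m and angle between canister's own z axis and vertical below 0.15 rad)) or ((y of tin in the frame of rack between -0.09 and -0.02 m and x of tin in the frame of rack between -0.04 and 0.04 m and z of tin in the frame of rack between 0 and 0.014 m and angle between tin's own z axis and vertical below 0.15 rad) and (y of canister in the frame of rack between 0.02 and 0.09 m and x of canister in the frame of rack between -0.04 and 0.04 m and z of canister in the frame of rack between 0 and 0.014 m and angle between canister's own z axis and vertical below 0.15 rad)))), for 0.2 s.
At the end, for the whole second after the job is handed in: Rack holes within 6 mm of the pins, flange within 6 mm of the ledge, tilt under 0.1 rad; catch beyond 1.25 rad; tin and canister one in each bay (20-90 mm from the middle, within 40 mm fore and aft), on the floor (within 9 mm), tilt under 0.15 rad; all at rest, released (all of step 4 and linear speed of each of rack, tin, canister below 0.03 m/s and angular speed of each of rack, tin, canister below 0.2 rad/s); the robot touches nothing.
It fails at once if the mug is moved by more than 30 mm or tipped (distance of mug from where it was at the start of the episode above 0.03 m or angle between mug's own z axis and vertical above 0.4 rad).
It fails at once if the bowl is moved by more than 30 mm or tipped (distance of bowl from where it was at the start of the episode above 0.03 m or angle between bowl's own z axis and vertical above 0.4 rad).
It fails at once if the drink bottle is moved by more than 30 mm or tipped (distance of drink_bottle from where it was at the start of the episode above 0.03 m or angle between drink_bottle's own z axis and vertical above 0.4 rad).
It fails at once if the tin is knocked over (angle between tin's own z axis and vertical above 0.8 rad).
It fails at once if the canister is knocked over (angle between canister's own z axis and vertical above 0.8 rad).
It also fails if it takes over 72 s, if anything falls off the work surface, if the arm or the gripper's body presses on something with over 40 N, if the wrist force passes 120 N, or if a joint passes its speed limit or range.

## Working session

There is one attempt and no reset: what is moved stays moved. The work goes in short steps, Python scripts to look and compute and a tool call to move; the robot and the scene stay as the last step left them, time stands still between calls to the robot, and variables do not carry over. Pictures are saved under pics/ and viewed, about 8 in all and at most 12, crops included, and the job is handed in when it is done.

Besides the shell and the picture viewer there is one more tool, called after "Request:" as name([rows], argument=value, ...), one row to a line, values as JSON. move_arm: Moves the arm, as the interface text tells. Its arguments: {"type":"object","properties":{"series":{"type":"array"},"grip":{"type":"number"},"force":{"type":"number"}},"required":["series"]}

```bash
ls; mkdir -p pics; cat > h.py <<'E'
import numpy as np, cv2
from cell import monitor, imaging, workorder, outline_of
from scipy.spatial.transform import Rotation as R
def shot(cam,name=None):
    s=monitor.observe(); im=imaging.get_image(cam)
    if cam=='wrist':
        M=np.array(im['mount']); Rt=R.from_rotvec(s['ee_rot']).as_matrix()
        Rc=Rt@M[:3,:3]; C=Rt@M[:3,3]+np.array(s['position'])
    else:
        Rw=R.from_rotvec(np.ravel(im['rvec'])).as_matrix(); Rc=Rw.T; C=-Rc@np.ravel(im['tvec'])
    im['Rc'],im['C']=Rc,C
    if name: cv2.imwrite('pics/'+name,im['color'][:,:,::-1])
    return im
def K(im): return np.array([[im['fx'],0,im['cx']],[0,im['fy'],im['cy']],[0,0,1.]])
def onz(im,uv,z):
    p=cv2.undistortPoints(np.array(uv,float).reshape(-1,1,2),K(im),np.array(im['dist_coeffs'],float)).reshape(-1,2)
    d=np.c_[p,np.ones(len(p))]@im['Rc'].T
    return im['C']+d*((z-im['C'][2])/d[:,2])[:,None]
def proj(im,P):
    Rw=im['Rc'].T; return cv2.projectPoints(np.array(P,float).reshape(-1,1,3),cv2.Rodrigues(Rw)[0],-Rw@im['C'],K(im),np.array(im['dist_coeffs'],float))[0].reshape(-1,2)
E
python3 - <<'E'
from h import *
s=monitor.observe(); print({k:np.round(v,3) for k,v in s.items()})
a=shot('scene'); 
for t in ['rack','handle','station','catch','catch_post','tin','canister','mug','bowl','drink_bottle']:
    print('scene',t,[(round(d['p'],2),d['rect']) for d in outline_of('scene',t)][:4])
b=shot('top')
for t in ['rack','handle','station','catch','catch_post','tin','canister','mug','bowl','drink_bottle']:
    print('top',t,[(round(d['p'],2),d['rect']) for d in outline_of('top',t)][:4])
cv2.imwrite('pics/a.png',np.vstack([a['color'],b['color']])[:,:,::-1])
cv2.imwrite('pics/s.png',cv2.resize(a['color'],(800,600))[:,:,::-1]);cv2.imwrite('pics/t.png',cv2.resize(b['color'],(800,600))[:,:,::-1])
print(a['C'],b['C'],b['Rc'])
E
```

```text
pics
{'clock': np.float64(0.0), 'joints': array([ 1.124,  0.435,  0.025,  1.574, -0.012,  1.134, -0.075]), 'dq': array([ 0.002, -0.002,  0.   , -0.002, -0.   , -0.001,  0.001]), 'joint_efforts': array([-0.0000e+00, -6.6786e+01,  9.8500e-01, -3.1447e+01, -6.1000e-02,
        4.3000e-02,  0.0000e+00]), 'position': array([ 0.21 , -0.588,  0.245]), 'ee_rot': array([-3.094e+00, -5.370e-01,  1.000e-03]), 'force': array([ 0.498, -0.289, -0.105]), 'ft_torque': array([-0.005,  0.051, -0.051]), 'width': np.float64(0.999)}
scene rack [(0.8, [181.9, 131.1, 67.9, 45.7])]
scene handle [(0.93, [182.1, 133.1, 64.3, 46.8])]
scene station [(0.8, [278.1, 168.8, 74.8, 67.0])]
scene catch [(0.59, [318.7, 184.8, 18.8, 9.6])]
scene catch_post [(0.51, [320.1, 185.7, 15.0, 11.2]), (0.5, [278.4, 166.0, 82.5, 67.5])]
scene tin [(0.77, [210.7, 188.7, 22.5, 31.2])]
scene canister [(0.9, [147.6, 129.0, 18.3, 31.0]), (0.84, [162.9, 109.8, 15.1, 28.2]), (0.83, [129.7, 149.3, 18.5, 26.2])]
scene mug [(0.77, [227.8, 225.2, 32.5, 26.4])]
scene bowl [(0.71, [279.2, 170.5, 77.4, 63.2]), (0.56, [145.9, 176.2, 32.5, 28.0]
[... 277 characters left out ...]
1.0])]
top catch_post [(0.6, [147.3, 189.1, 21.2, 15.7])]
top tin [(0.65, [271.8, 153.7, 29.3, 27.8]), (0.38, [278.9, 200.8, 76.6, 59.6])]
top canister [(0.91, [375.3, 254.8, 37.2, 24.6]), (0.72, [378.4, 214.9, 34.5, 25.3]), (0.66, [388.8, 180.3, 32.7, 25.4])]
top mug [(0.66, [273.5, 153.0, 25.5, 30.5]), (0.56, [233.3, 120.0, 31.1, 30.4])]
top bowl [(0.72, [340.0, 153.0, 37.2, 35.8]), (0.71, [125.5, 157.1, 93.6, 81.7])]
top drink_bottle [(0.92, [84.2, 177.9, 35.7, 22.3])]
[1.47112665 0.28155426 1.61929688] [0.45509436 0.01704968 1.13610009] [[-5.62899860e-04 -9.89488171e-01  1.44612733e-01]
 [-9.99987142e-01 -1.71829750e-04 -5.06812998e-03]
 [ 5.03970343e-03 -1.44613727e-01 -9.89475352e-01]]
```

View pics/s.png

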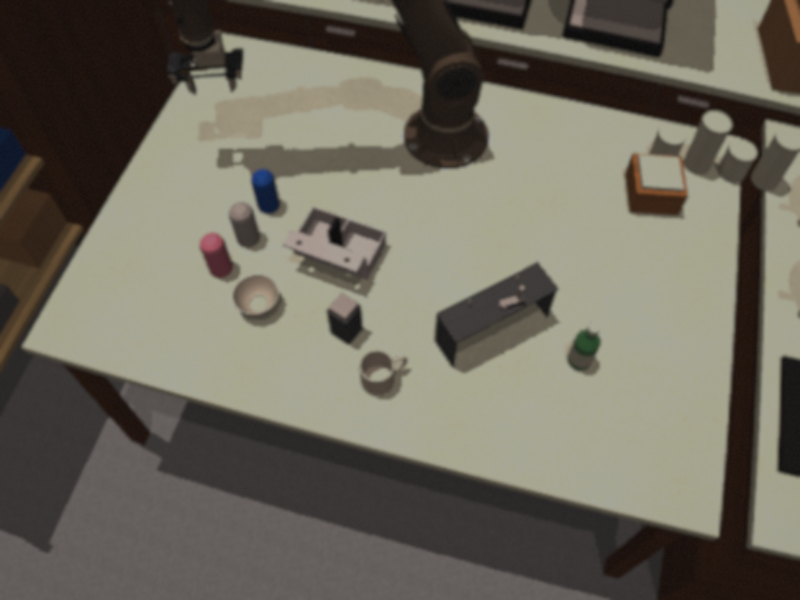

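View pics/t.png

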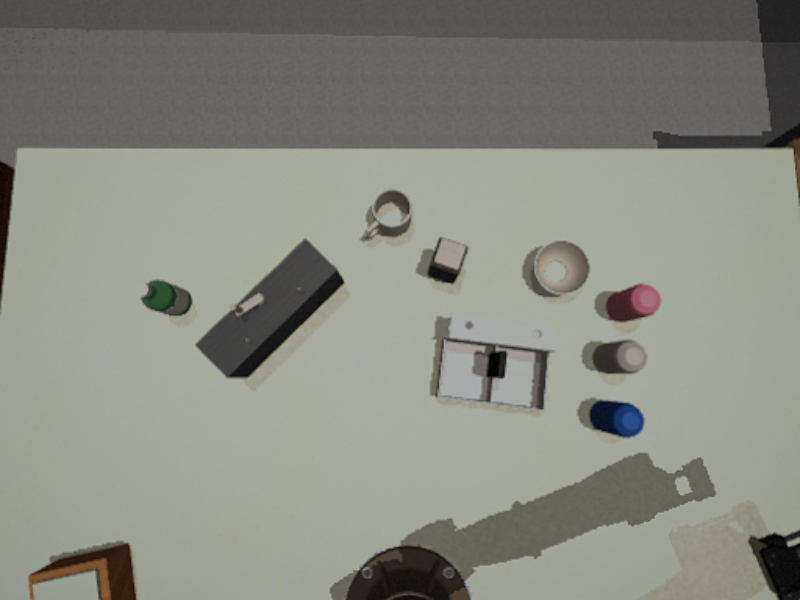

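The scene shot and the top shot agree. In the top picture (800 px) the rack is at (495,365) with its holes at (468,325) and (537,334). The ledge pins are near (247,340) and (300,290), with the catch at (250,303). The tin is at (448,258). The real canister is grey at (620,357), between the pink and the blue one.

```bash
python3 - <<'E'
from h import *
b=shot('top'); c=b['color']
f=0.64
def P(n,u,v,z): print(n,np.round(onz(b,[[u*f,v*f]],z)[0],3))
P('holeL',468,325,.106);P('holeR',537,334,.106);P('handle',498,354,.135)
P('pinR',300,290,.164);P('pinL',247,340,.164)
P('ledge backR',306,240,.14);P('ledge frR',343,277,.14);P('ledge backL',197,345,.14);P('ledge frL',238,377,.14)
P('catch axis',258,297,.157); P('tinlid',451,253,.13);P('can',630,357,.125);P('blue',630,420,.125);P('pink',646,300,.125);P('mug',392,212,.08);P('bowl',560,269,.05);P('bottle',158,296,.17)
crop=lambda x0,y0,w,h:cv2.resize(c[y0:y0+h,x0:x0+w],(800,int(h*800/w)),interpolation=cv2.INTER_CUBIC)
cv2.imwrite('pics/c.png',np.vstack([crop(115,145,110,45*110//110+55-60+60)[:,:,::-1]])[:600])
E
```

```text
holeL [ 0.548 -0.115  0.106]
holeR [ 0.531 -0.246  0.106]
handle [ 0.492 -0.166  0.135]
pinR [0.606 0.195 0.164]
pinL [0.516 0.287 0.164]
ledge backR [0.705 0.191 0.14 ]
ledge frR [0.635 0.12  0.14 ]
ledge backL [0.509 0.384 0.14 ]
ledge frL [0.451 0.307 0.14 ]
catch axis [0.595 0.272 0.157]
tinlid [ 0.683 -0.082  0.13 ]
can [ 0.487 -0.411  0.125]
blue [ 0.373 -0.404  0.125]
pink [ 0.594 -0.448  0.125]
mug [0.778 0.03  0.08 ]
bowl [ 0.668 -0.312  0.05 ]
bottle [0.595 0.447 0.17 ]
```

Request:
move_arm([
  [2.6, 4.1, 0.6, 0, 0, -2.7],
  [2.6, 4.1, 0.6, 0, 0, -2.7],
  [2.6, 4.1, 0.6, 0, 0, -2.7],
  [2.6, 4.1, 0.6, 0, 0, -2.7],
  [2.6, 4.1, 0.6, 0, 0, -2.7],
  [2.6, 4.1, 0.6, 0, 0, -2.7],
  [2.6, 4.1, 0.6, 0, 0, -2.7],
  [2.6, 4.1, 0.6, 0, 0, -2.7],
], grip=1)

```text
clock: 1.95
position: [0.4194, -0.2587, 0.2943]
ee_rot: [3.141, -0.056, 0.001]
force: [0.5, 0.2, 0.0]
width: 1.0
```

Request:
move_arm([
  [2.0, 3.0, 0, 0, 0, -2.7],
  [2.0, 3.0, 0, 0, 0, -2.7],
  [2.0, 3.0, 0, 0, 0, 0],
  [0, 0, 0, 0, 0, 0],
  [0, 0, 0, 0, 0, 0],
])

```text
clock: 2.45
position: [0.4789, -0.1699, 0.2937]
ee_rot: [3.135, -0.197, -0.0]
force: [-0.5, -0.4, 0.1]
width: 0.997
```

```bash
python3 - <<'E'
from h import *
b=shot('wrist','w1.png'); print(b['C'],b['Rc'])
s=monitor.observe();print(s['position'],R.from_rotvec(s['ee_rot']).as_matrix().round(3))
print([(d['p'],d['rect']) for d in outline_of('wrist','handle')])
# expected projections
p=proj(b,[[.548,-.115,.106],[.531,-.246,.106],[.478,-.172,.135]]);print(p)
cv2.imwrite('pics/w1b.png',cv2.resize(b['color'],(800,600))[:,:,::-1])
E
```

```text
[ 0.55334245 -0.17821121  0.43174703] [[-1.24120534e-01 -9.54834279e-01 -2.69973320e-01]
 [-9.92267103e-01  1.19355874e-01  3.40613042e-02]
 [-2.99999366e-04  2.72113351e-01 -9.62265158e-01]]
[ 0.47834085 -0.17095402  0.29369969] [[ 0.992 -0.127 -0.   ]
 [-0.127 -0.992 -0.   ]
 [-0.     0.    -1.   ]]
[(0.7, [166.2, 99.5, 175.8, 124.9])]
[[197.54027665 122.38681389]
 [314.16440912 122.95903773]
 [255.2701111  182.10360062]]
```

View pics/w1b.png

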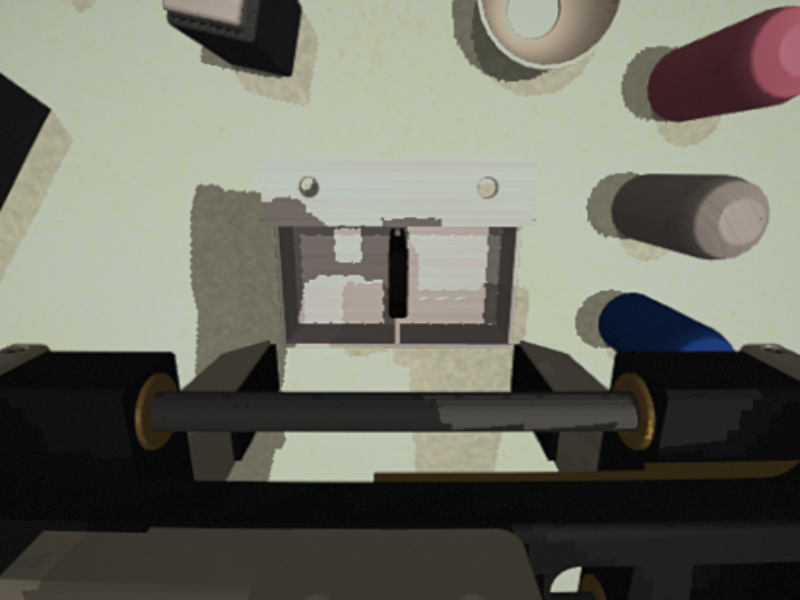

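The wrist view shows the holes at (309,187) and (487,187), and the black handle at x=398, rows 228–318.

```bash
python3 - <<'E'
from h import *
b=shot('wrist')
h=onz(b,np.array([[309,187],[487,187]])*.64,.106);print(h)
d=h[0]-h[1];yaw=np.degrees(np.arctan2(-d[0],d[1]));m=h.mean(0);x=np.array([d[1],-d[0],0])/np.linalg.norm(d)
print(np.linalg.norm(d),yaw,'handle',m-.066*x, 'x84',m-.084*x)
print(onz(b,np.array([[398,230],[398,318],[398,270]])*.64,.135))
print(proj(b,[np.r_[(m-.066*x)[:2]+e*x[:2],.135] for e in(-.025,.025)])/.64)
E
```

```text
[[ 0.55026413 -0.11775613  0.106     ]
 [ 0.53386566 -0.24537627  0.106     ]]
0.1286693822883679 -7.322065582832243 handle [ 0.4766031  -0.17315472  0.106     ] x84 [ 0.45874988 -0.17086068  0.106     ]
[[ 0.5149007  -0.17787295  0.135     ]
 [ 0.45282402 -0.17003781  0.135     ]
 [ 0.48752974 -0.1744175   0.135     ]]
[[398.08211156 319.35238533]
 [398.25077525 249.94180486]]
```

Request:
move_arm([
  [-0.15, -0.25, -4, 0, 0, 0],
  [0, 0, -4.5, 0, 0, 0],
  [0, 0, -4.5, 0, 0, 0],
  [0, 0, -3.6, 0, 0, 0],
  [0, 0, -1, 0, 0, 0],
  [0, 0, 0, 0, 0, 0],
  [0, 0, 0, 0, 0, 0],
])

```text
clock: 3.3
position: [0.4781, -0.1737, 0.1193]
ee_rot: [3.135, -0.201, 0.003]
force: [0.4, -0.3, 0.5]
width: 1.003
```

Request:
move_arm([
  [0, 0, 0, 0, 0, 0],
  [0, 0, 0, 0, 0, 0],
  [0, 0, 0, 0, 0, 0],
  [0, 0, 0, 0, 0, 0],
  [0, 0, 0, 0, 0, 0],
  [0, 0, 0, 0, 0, 0],
  [0, 0, 0, 0, 0, 0],
  [0, 0, 0, 0, 0, 0],
], grip=0, force=45)

```text
clock: 4.1
position: [0.4771, -0.1729, 0.1177]
ee_rot: [3.135, -0.2, -0.0]
force: [0.7, 0.5, -0.3]
width: 0.349
```

Request:
move_arm([
  [0, 0, 1.0, 0, 0, 0],
  [0, 0, 2, 0, 0, 0],
  [0, 0, 3, 0, 0, 0],
  [0, 0, 3, 0, 0, 0],
  [0, 0, 1, 0, 0, 0],
  [0, 0, 0, 0, 0, 0],
])

```text
clock: 4.7
position: [0.4781, -0.1732, 0.2196]
ee_rot: [3.134, -0.2, 0.005]
force: [0.3, -0.7, -0.0]
width: 0.006
```

The fingers close slowly, so I lifted before they had gripped. I'll go back and wait this time.

Request:
move_arm([
  [0, 0, 0, 0, 0, 0],
  [0, 0, 0, 0, 0, 0],
  [0, 0, 0, 0, 0, 0],
  [0, 0, 0, 0, 0, 0],
  [0, 0, 0, 0, 0, 0],
  [0, 0, 0, 0, 0, 0],
], grip=0.6)

```text
clock: 5.3
position: [0.4771, -0.1729, 0.2175]
ee_rot: [-3.135, 0.2, 0.001]
force: [-0.3, -0.4, -0.5]
width: 0.485
```

```bash
python3 - <<'E'
from h import *
s=monitor.observe();print(s['width'])
b=shot('wrist','w2.png');cv2.imwrite('pics/w2b.png',cv2.resize(b['color'],(640,480))[:,:,::-1])
print(proj(b,[[0.5503,-.1178,.106],[.5339,-.2454,.106]])*1.25)
E
```

```text
0.4852645480725883
[[224.6785555  151.76561751]
 [410.09500461 152.01391899]]
```

View pics/w2b.png

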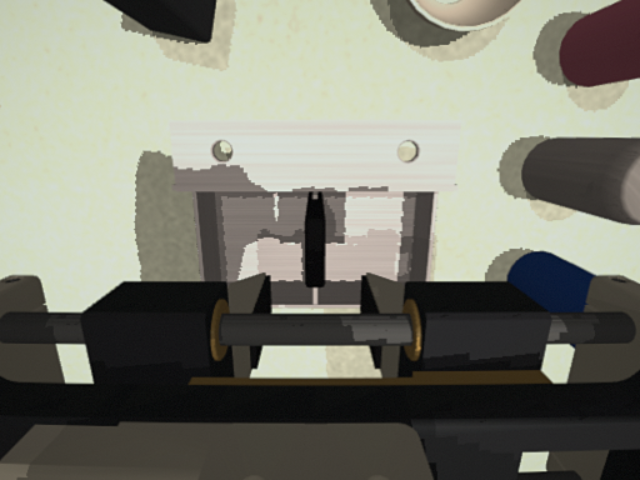

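The rack has not moved: the holes are at (222,151) and (408,151), as predicted. I'll go down and grip again.

Request:
move_arm([
  [0, 0, -4, 0, 0, 0],
  [0, 0, -4, 0, 0, 0],
  [0, 0, -2, 0, 0, 0],
  [0, 0, 0, 0, 0, 0],
])

```text
clock: 5.75
position: [0.4752, -0.1724, 0.1152]
ee_rot: [-3.134, 0.2, 0.008]
force: [-1.1, -0.3, 0.2]
width: 0.6
```

Request:
move_arm([
  [0, 0, 0, 0, 0, 0],
  [0, 0, 0, 0, 0, 0],
  [0, 0, 0, 0, 0, 0],
  [0, 0, 0, 0, 0, 0],
  [0, 0, 0, 0, 0, 0],
  [0, 0, 0, 0, 0, 0],
  [0, 0, 0, 0, 0, 0],
  [0, 0, 0, 0, 0, 0],
], grip=0, force=45)

```text
clock: 6.55
position: [0.4774, -0.1728, 0.1181]
ee_rot: [3.135, -0.2, 0.001]
force: [-0.8, 2.2, 6.4]
width: 0.148
```

Request:
move_arm([
  [0, 0, 0, 0, 0, 0],
  [0, 0, 0, 0, 0, 0],
])

```text
clock: 6.75
position: [0.4774, -0.1729, 0.1181]
ee_rot: [3.135, -0.2, 0.001]
force: [-1.8, 1.2, 6.5]
width: 0.154
```

Request:
move_arm([
  [0, 0, 0.5, 0, 0, 0],
  [0, 0, 1.5, 0, 0, 0],
  [0, 0, 2.5, 0, 0, 0],
  [0, 0, 2.5, 0, 0, 0],
  [0, 0, 1, 0, 0, 0],
  [0, 0, 0, 0, 0, 0],
])

```text
clock: 7.35
position: [0.4776, -0.1731, 0.1985]
ee_rot: [3.135, -0.2, 0.003]
force: [0.5, -0.1, -5.9]
width: 0.153
```

Request:
move_arm([
  [0, 2, 0, 0, 0, 3.7],
  [0, 4, 0, 0, 0, 6.0],
  [0, 4.5, 0, 0, 0, 7],
  [0, 4.5, 0, 0, 0, 7],
  [-0.6, 4.5, 0, 0, 0, 7],
  [0, 4.5, 0, 0, 0, 7],
  [0, 4.5, 0, 0, 0, 7],
  [0, 4.1, 0, 0, 0, 7],
])

```text
clock: 8.15
position: [0.4696, 0.1554, 0.1963]
ee_rot: [-2.904, -1.197, 0.003]
force: [0.7, -0.8, -6.0]
width: 0.15
```

Request:
move_arm([
  [0, 0, 0, 0, 0, 0],
  [0, 0, 0, 0, 0, 0],
])

```text
clock: 8.35
position: [0.4698, 0.1541, 0.1962]
ee_rot: [-2.906, -1.192, 0.004]
force: [-0.2, -1.5, -6.6]
width: 0.147
```

```bash
python3 - <<'E'
from h import *
b=shot('wrist','w3.png');s=monitor.observe();print(s['position'],s['width'],s['force'])
y=R.from_rotvec(s['ee_rot']).as_matrix()[:,1];print('tooly deg',np.degrees(np.arctan2(y[1],y[0]))%180)
cv2.imwrite('pics/w3b.png',cv2.resize(b['color'],(800,600))[:,:,::-1])
E
```

```text
[0.47004719 0.15261118 0.1963085 ] 0.14884613234833355 [-0.504008   -0.58734694 -5.70682473]
tooly deg 134.42819378640885
```

View pics/w3b.png

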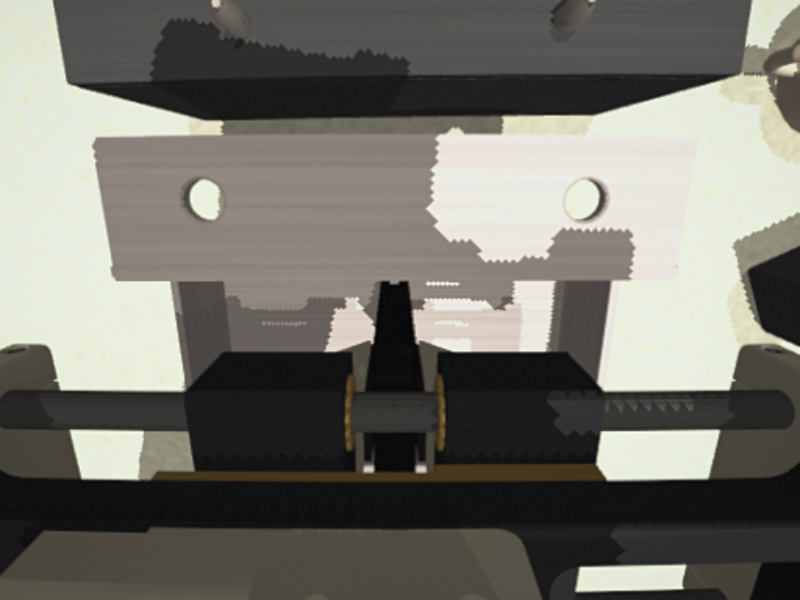

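The pins' feet are at about (234,36) and (564,36), with tips near (217,2) and (590,2). The holes are at (206,199) and (585,199).

```bash
cat > fit.py <<'E'
from h import *
def fit(b,holes,pins,zp,zh=.1842):
    h=onz(b,np.array(holes)*.64,zh); p=onz(b,np.array(pins)*.64,zp)
    for n,q in(('hole',h),('pin',p)):
        d=q[0]-q[1];print(n,q.round(4).tolist(),np.linalg.norm(d).round(4),'yaw',np.degrees(np.arctan2(-d[0],d[1])).round(2))
    print('shift cm',((p-h).mean(0)*100).round(2),(100*(p-h)).round(2).tolist())
E
python3 - <<'E'
from fit import *
b=shot('wrist')
fit(b,[[205,199],[585,199]],[[234,36],[564,36]],.14)
fit(b,[[205,199],[585,199]],[[217,2],[590,2]],.164)
t=shot('top')
fit(t,[[205,199],[585,199]],[[247,340],[300,290]],.162)
E
```

```text
hole [[0.4735, 0.2442, 0.1842], [0.5631, 0.153, 0.1842]] 0.1279 yaw 44.49
pin [[0.517, 0.2873, 0.14], [0.6091, 0.1935, 0.14]] 0.1315 yaw 44.48
shift cm [ 4.48  4.18 -4.42] [[4.35, 4.31, -4.42], [4.61, 4.04, -4.42]]
hole [[0.4735, 0.2442, 0.1842], [0.5631, 0.153, 0.1842]] 0.1279 yaw 44.49
pin [[0.5221, 0.2881, 0.164], [0.612, 0.1966, 0.164]] 0.1283 yaw 44.5
shift cm [ 4.88  4.38 -2.02] [[4.86, 4.39, -2.02], [4.89, 4.36, -2.02]]
hole [[0.77, 0.3674, 0.1842], [0.7708, -0.322, 0.1842]] 0.6894 yaw 0.07
pin [[0.5163, 0.2875, 0.162], [0.6067, 0.1954, 0.162]] 0.129 yaw 44.47
shift cm [-20.88  21.88  -2.22] [[-25.36, -7.98, -2.22], [-16.4, 51.75, -2.22]]
```

Request:
move_arm([
  [1.5, 1.4, 0, 0, 0, 0],
  [1.5, 1.4, 0, 0, 0, 0],
  [1.5, 1.4, 0, 0, 0, 0],
  [0, 0, 0, 0, 0, 0],
  [0, 0, 0, 0, 0, 0],
])

```text
clock: 9.0
position: [0.516, 0.1939, 0.1971]
ee_rot: [2.909, 1.185, -0.002]
force: [-0.4, -1.1, -4.8]
width: 0.156
```

```bash
python3 - <<'E'
from h import *
b=shot('wrist','w4.png');s=monitor.observe();print(s['position'],s['width'],s['force'])
c=b['color'][90:170,100:410]; cv2.imwrite('pics/w4b.png',np.vstack([cv2.resize(b['color'][85:165,100:200],(750,600-20),interpolation=3)[:290*2:1][:, :][::2,::1][:290],cv2.resize(b['color'][85:165,325:425],(750,580),interpolation=3)[::2][:290]])[:,:,::-1])
E
```

```text
[0.5156719  0.19360344 0.1971791 ] 0.14922704037238338 [ 0.22248521 -0.07727224 -6.30535623]
```

View pics/w4b.png

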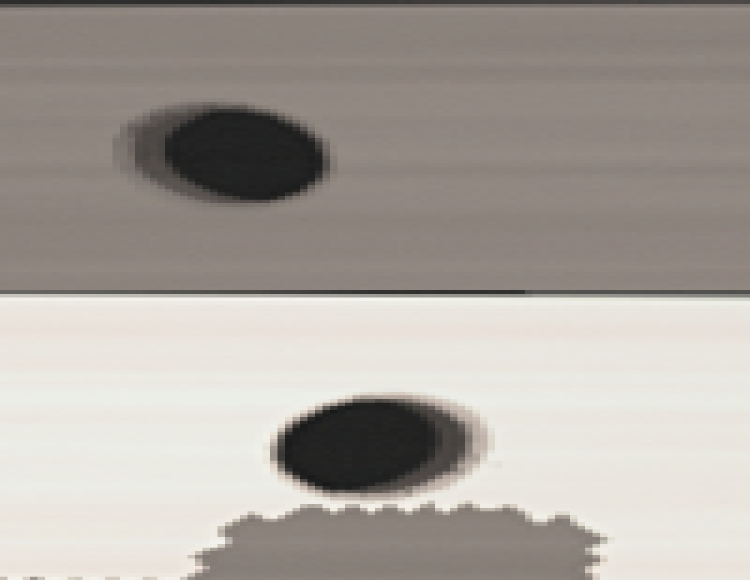

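Both holes show only dark shadowed ledge behind them, with no pin visible, so I'll stretch the contrast there.

```bash
python3 - <<'E'
import cv2,numpy as np
c=cv2.imread('pics/w4.png').max(2).astype(int)
for x0,x1 in((116,146),(358,392)):
    print(x0)
    for r in range(98,116): print(r,' '.join('%3d'%v for v in c[r,x0:x1]))
E
```

```text
116
98 140 140 138 138 137 138 138 138 137 138 137 137 138 137 137 138 138 138 138 139 138 138 139 138 139 139 138 138 139 138
99 139 139 140 140 139 139 140 140 141 140 139 140 140 140 139 140 140 140 140 140 140 140 141 140 139 140 140 140 141 140
100 141 141 141 141 141 141 141 141 141 141 140 141 141 142 142 142 142 142 141 142 141 141 142 142 142 141 143 142 142 141
101 143 143 143 143 144 143 144 143 144 144 144 144 144 144 144 143 144 144 143 144 144 144 144 143 144 143 143 144 145 145
102 142 144 143 142 143 143 142 144 143 143 143 142 143 143 143 144 142 144 143 143 143 143 143 144 142 144 143 143 142 143
103 140 140 140 140 140 140 141 140 140 140 140 140 140 141 139 140 139 139 140 140 140 140 140 139 141 140 140 140 139 140
104 137 137 137 138 138 138 137 138 137 138 136 137 138 137 138 138 138 138 138 138 138 139 138 137 138 137 138 138 138 137
105 138 137 137 137 136 137 136 137 138 138 138 138 138 137 138 137 138 139 137 138 137 138 138 138 138 137 138 137 138 138
106 140 138 138 138 138 138 138 139 138 138 139 137 139 138 139 138 139 139 138 138 139 139 139 139 140 13
[... 2955 characters left out ...]

111 234 235 234 234 234 234 235 234 234 234 234 235 234 234 235 235 235 235 235 235 235 235 235 235 234 234 234 234 234 234 234 233 233 233
112 237 236 236 236 236 236 236 235 235 235 235 235 236 236 237 234 233 232 231 231 231 233 234 235 236 236 235 234 234 234 233 234 233 234
113 237 238 237 237 237 237 237 237 237 237 237 238 239 235 230 222 218 223 217 215 215 218 225 227 232 237 237 236 235 235 235 234 234 234
114 237 238 238 237 237 238 238 238 238 239 240 236 233 224 183 167 169 175 179 180 179 180 197 207 216 226 232 236 237 236 236 235 235 235
115 238 238 238 238 238 239 238 239 240 236 234 226 187 162 104  95  94  77  86  97 111 132 158 181 195 207 217 226 235 238 237 236 236 236
```

```bash
python3 - <<'E'
from h import *
b=shot('wrist','w5.png');s=monitor.observe();p=np.array(s['position'])
g=b['color'].astype(float)
x=np.array([np.cos(np.radians(44.45)),np.sin(np.radians(44.45)),0]);y=np.array([-x[1],x[0],0])
hm=p*[1,1,0]+.066*x
for sg in(1,-1):
    print('hole top/bot',proj(b,[hm+sg*.065*y+[0,0,z] for z in(.185,.179)]).round(1).tolist(),'pin 164,154,140',proj(b,[np.array([.563,.241,z])+sg*.065*y for z in(.164,.154,.14)]).round(1).tolist())
c=g.max(2)
e=np.clip(c*255/60,0,255).astype(np.uint8)
o=[cv2.resize(e[105:150,x0:x0+60],(640,300),interpolation=0)[:,:] for x0 in(105,350)]
cv2.imwrite('pics/w5b.png',np.vstack(o))
E
```

```text
hole top/bot [[127.4, 129.0], [132.0, 128.2]] pin 164,154,140 [[141.1, 124.9], [147.1, 124.0], [154.5, 123.0]]
hole top/bot [[374.1, 128.5], [369.5, 127.8]] pin 164,154,140 [[358.5, 124.5], [352.8, 123.7], [345.7, 122.7]]
```

View pics/w5b.png

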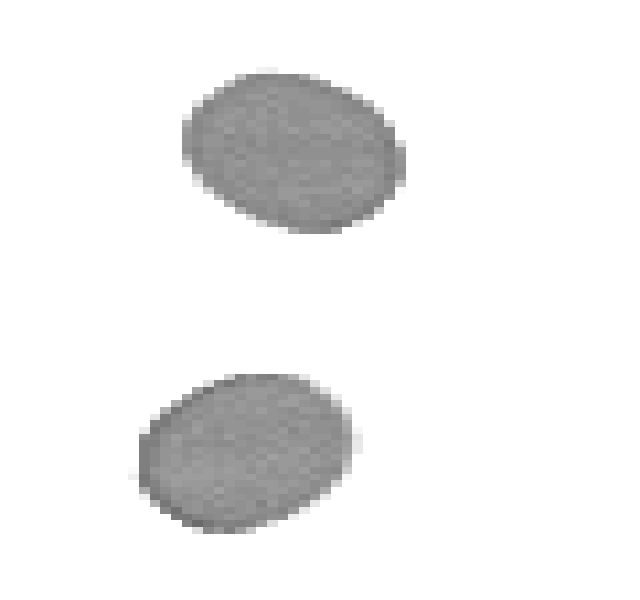

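The pins can't be seen through the holes from this angle. Two independent estimates agree within 1.5 mm, which the tapered tips can take. I'll nudge over and lower gently while watching the force.

Request:
move_arm([
  [-0.1, 0.1, 0, 0, 0, 0],
  [0, 0, -0.5, 0, 0, 0],
  [0, 0, -0.5, 0, 0, 0],
  [0, 0, -0.5, 0, 0, 0],
  [0, 0, -0.4, 0, 0, 0],
  [0, 0, -0.3, 0, 0, 0],
  [0, 0, 0, 0, 0, 0],
])

```text
clock: 9.8
position: [0.5162, 0.1968, 0.1759]
ee_rot: [-2.908, -1.187, -0.004]
force: [5.4, 3.1, -6.9]
width: 0.151
```

The tips are in with no vertical force. A side force of about 6 N is pushing toward the station's +x, so I'll give way to it and go on down.

Request:
move_arm([
  [0.15, 0.13, 0, 0, 0, 0],
  [0.1, 0.05, -0.3, 0, 0, 0],
  [0, 0, -0.4, 0, 0, 0],
  [0, 0, 0, 0, 0, 0],
  [0, 0, 0, 0, 0, 0],
])

```text
clock: 10.3
position: [0.5181, 0.1981, 0.1684]
ee_rot: [-2.908, -1.187, -0.001]
force: [6.2, 3.1, -8.5]
width: 0.153
```

Request:
move_arm([
  [0.15, 0.1, 0, 0, 0, 0],
  [0.05, 0.03, -0.3, 0, 0, 0],
  [0, 0, -0.3, 0, 0, 0],
  [0, 0, 0, 0, 0, 0],
  [0, 0, 0, 0, 0, 0],
])

```text
clock: 10.8
position: [0.5193, 0.1989, 0.1624]
ee_rot: [2.909, 1.187, -0.002]
force: [0.4, 0.6, -6.1]
width: 0.153
```

Request:
move_arm([
  [0, 0, -0.2, 0, 0, 0],
  [0, 0, -0.2, 0, 0, 0],
  [0, 0, -0.1, 0, 0, 0],
  [0, 0, 0, 0, 0, 0],
  [0, 0, 0, 0, 0, 0],
])

```text
clock: 11.3
position: [0.5197, 0.1992, 0.1578]
ee_rot: [2.909, 1.187, 0.0]
force: [-0.7, -0.1, -5.0]
width: 0.153
```

Request:
move_arm([
  [0, 0, -0.1, 0, 0, 0],
  [0, 0, -0.1, 0, 0, 0],
  [0, 0, 0, 0, 0, 0],
])

```text
clock: 11.6
position: [0.5196, 0.1991, 0.1572]
ee_rot: [2.908, 1.186, 0.001]
force: [-6.0, -4.6, 12.1]
width: 0.149
```

The force has gone to +12 N: the rack is seated. I'll release it.

Request:
move_arm([
  [0, 0, 0.1, 0, 0, 0],
  [0, 0, 0, 0, 0, 0],
  [0, 0, 0, 0, 0, 0],
  [0, 0, 0, 0, 0, 0],
  [0, 0, 0, 0, 0, 0],
  [0, 0, 0, 0, 0, 0],
], grip=0.5)

```text
clock: 12.2
position: [0.5196, 0.1992, 0.1566]
ee_rot: [-2.909, -1.187, 0.0]
force: [-0.6, -0.2, -0.2]
width: 0.498
```

Request:
move_arm([
  [0, 0, 3, 0, 0, 0],
  [0, 0, 4, 0, 0, 0],
  [-2, -2, 4, 0, 0, 0],
  [-2, -2, 3, 0, 0, 0],
  [0, 0, 0, 0, 0, 0],
  [0, 0, 0, 0, 0, 0],
])

```text
clock: 12.8
position: [0.4798, 0.1588, 0.2975]
ee_rot: [2.909, 1.185, 0.003]
force: [0.4, -0.1, -0.3]
width: 0.499
```

```bash
python3 - <<'E'
from h import *
b=shot('wrist','w6.png');print(monitor.observe()['position'])
cv2.imwrite('pics/w6b.png',cv2.resize(b['color'],(800,600))[:,:,::-1])
E
```

```text
[0.47968683 0.1591035  0.29652521]
```

View pics/w6b.png

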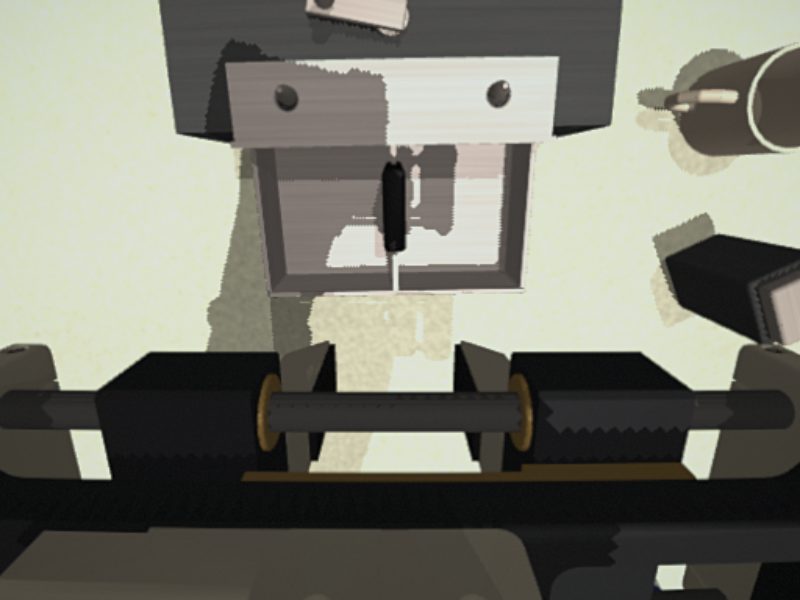

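The rack is home, with pins through both holes at (287,97) and (498,95). The catch's axis is near (395,20) with the bar pointing left (+y), and its post is just at the top edge near (322,3). I'll refine the pins and the post using this and the top camera.

```bash
python3 - <<'E'
from h import *
b=shot('wrist');t=shot('top','t2.png')
x=np.array([np.cos(np.radians(44.45)),np.sin(np.radians(44.45)),0]);y=np.array([-x[1],x[0],0])
p=onz(b,np.array([[287,97],[498,95]])*.64,.158);print('pins',p,np.linalg.norm(p[0]-p[1]),p.mean(0),'axis',p.mean(0)+.041*x)
h=onz(b,np.array([[228,62],[558,57],[235,146],[549,142]])*.64,.146);print('flange corners',h, 'mid back', h[:2].mean(0)-.021*x)
m=p.mean(0)
for a in(-.45,-.25,-.05):
    q=m+.041*x+.038*(np.cos(a)*y-np.sin(a)*-x*-1*-1) 
    d=np.cos(a)*y+np.sin(a)*(-x); q=m+.041*x+.038*d; q[2]=.202; f=q.copy();f[2]=.157
    print(a,q.round(3),'top px',proj(t,[q,f])/.64,'wrist',proj(b,[q,f])/.64)
cv2.imwrite('pics/t2b.png',cv2.resize(t['color'][145:250,115:245],(780,630),interpolation=3)[:600,:,::-1])
E
```

```text
pins [[0.52056865 0.28593688 0.158     ]
 [0.60764892 0.19864074 0.158     ]] 0.12330283780969623 [0.56410878 0.24228881 0.158     ] axis [0.59337712 0.27100056 0.158     ]
flange corners [[0.5100955  0.32768539 0.146     ]
 [0.65060256 0.18824743 0.146     ]
 [0.47560462 0.2939663  0.146     ]
 [0.61504589 0.15510659 0.146     ]] mid back [0.56535793 0.24326039 0.146     ]
-0.45 [0.581 0.307 0.202] top px [[230.85355753 300.99386006]
 [238.44032737 304.31712363]] wrist [[316.99331709 -54.87786403]
 [330.65891949 -14.80825188]]
-0.25 [0.574 0.304 0.202] top px [[232.49413214 304.95629565]
 [240.0137007  308.10328784]] wrist [[311.96061063 -37.19779278]
 [326.43330493  -0.44356512]]
-0.05 [0.568 0.299 0.202] top px [[234.91890569 308.48945482]
 [242.33459337 311.47893772]] wrist [[310.20703882 -18.8795651 ]
 [324.89909623  14.47349207]]
```

View pics/t2b.png

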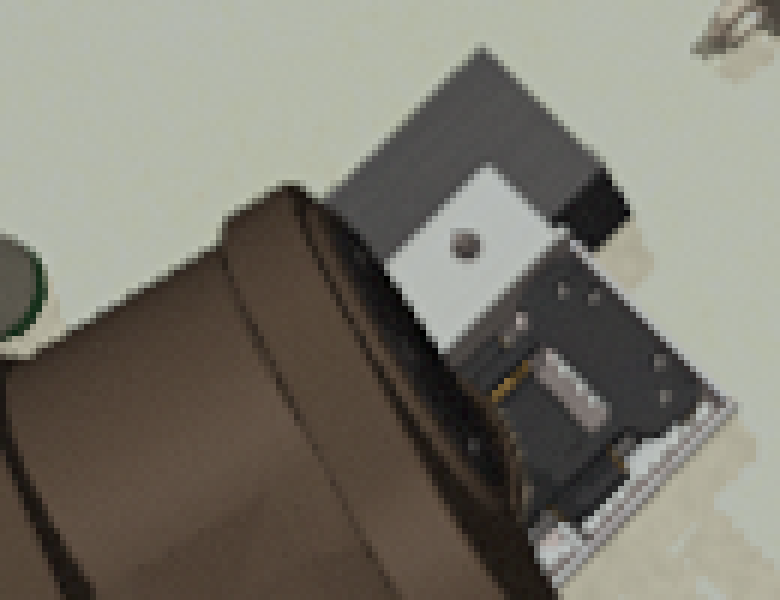

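The arm blocks the top view. In w6 the bar direction and the post foot fit an angle of about −0.25. I'll move near it and take one close look.

Request:
move_arm([
  [1.3, 2.4, 0, 0, 0, 0],
  [1.3, 2.4, 0, 0, 0, 0],
  [1.3, 2.4, 0, 0, 0, 0],
  [1.1, 2.3, 0, 0, 0, 0],
  [0, 0, 0, 0, 0, 0],
  [0, 0, 0, 0, 0, 0],
])

```text
clock: 13.55
position: [0.5292, 0.2547, 0.2951]
ee_rot: [-2.908, -1.189, 0.004]
force: [-0.1, -0.4, -0.4]
width: 0.498
```

```bash
python3 - <<'E'
from h import *
b=shot('wrist','w7.png');print(monitor.observe()['position'])
print([(d['p'],d['rect']) for d in outline_of('wrist','catch_post')],[(d['p'],d['rect']) for d in outline_of('wrist','catch')])
x=np.array([np.cos(np.radians(44.45)),np.sin(np.radians(44.45)),0]);y=np.array([-x[1],x[0],0])
m=np.array([.565,.243,0])
for a in(-.45,-.25,-.05):
    q=m+.041*x+.038*(np.cos(a)*y-np.sin(a)*x); q[2]=.202; f=q.copy();f[2]=.157
    print(a,q.round(3),'wrist',(proj(b,[q,f])/.64).round().tolist())
cv2.imwrite('pics/w7b.png',cv2.resize(b['color'],(800,600))[:,:,::-1])
E
```

```text
[0.52930593 0.25381816 0.29550832]
[(0.85, [236.7, 110.5, 60.4, 25.9])] [(0.73, [234.7, 104.5, 63.1, 29.1])]
-0.45 [0.582 0.308 0.202] wrist [[392.0, 172.0], [392.0, 172.0]]
-0.25 [0.575 0.305 0.202] wrist [[387.0, 187.0], [388.0, 184.0]]
-0.05 [0.569 0.3   0.202] wrist [[384.0, 202.0], [386.0, 197.0]]
```

View pics/w7b.png

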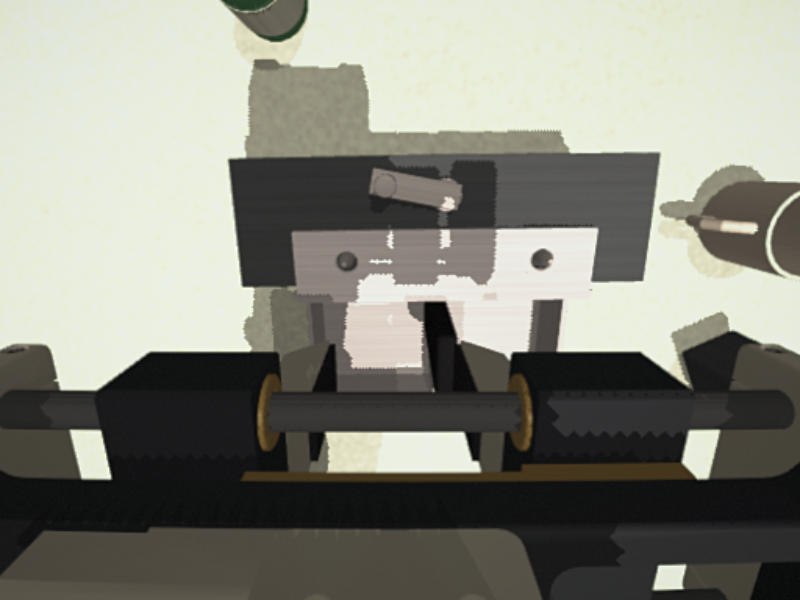

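The close view puts the post top at (383,185), against a predicted (387,187) for −0.25 rad. I'll go over it, down, and pinch.

Request:
move_arm([
  [2.2, 2.6, 0, 0, 0, 0],
  [2.3, 2.6, 0, 0, 0, 0],
  [0, 0, -3, 0, 0, 0],
  [0, 0, -4, 0, 0, 0],
  [0, 0, -3.2, 0, 0, 0],
  [0, 0, 0, 0, 0, 0],
  [0, 0, 0, 0, 0, 0],
])

```text
clock: 14.4
position: [0.5748, 0.3056, 0.1955]
ee_rot: [2.909, 1.186, -0.0]
force: [-0.1, -0.4, 0.5]
width: 0.503
```

Request:
move_arm([
  [0, 0, 0, 0, 0, 0],
  [0, 0, 0, 0, 0, 0],
  [0, 0, 0, 0, 0, 0],
  [0, 0, 0, 0, 0, 0],
  [0, 0, 0, 0, 0, 0],
  [0, 0, 0, 0, 0, 0],
  [0, 0, 0, 0, 0, 0],
], grip=0, force=12)

```text
clock: 15.1
position: [0.5746, 0.3065, 0.1951]
ee_rot: [-2.908, -1.187, -0.001]
force: [-1.1, -0.0, 5.1]
width: 0.124
```

Request:
move_arm([
  [-0.57, -0.45, 0, 0, 0, 0],
  [-0.55, -0.55, 0, 0, 0, 0],
  [-0.38, -0.66, 0, 0, 0, 0],
  [-0.28, -0.71, 0, 0, 0, 0],
  [0, 0, 0, 0, 0, 0],
])

```text
clock: 15.6
position: [0.5559, 0.2813, 0.1951]
ee_rot: [2.909, 1.186, -0.002]
force: [-1.0, 0.8, 7.3]
width: 0.125
```

Request:
move_arm([
  [-0.1, -0.75, 0, 0, 0, 0],
  [0.04, -0.75, 0, 0, 0, 0],
  [0.2, -0.73, 0, 0, 0, 0],
  [0.32, -0.69, 0, 0, 0, 0],
  [0.26, -0.33, 0, 0, 0, 0],
  [0.26, -0.33, 0, 0, 0, 0],
  [0, 0, 0, 0, 0, 0],
])

```text
clock: 16.3
position: [0.5652, 0.2448, 0.1943]
ee_rot: [2.908, 1.186, -0.006]
force: [-3.1, -1.7, 6.1]
width: 0.126
```

The post is at about 1.57 rad. I'll release and lift, then check from the wrist.

Request:
move_arm([
  [0, 0, 0, 0, 0, 0],
  [0, 0, 0, 0, 0, 0],
  [0, 0, 0, 0, 0, 0],
  [0, 0, 0, 0, 0, 0],
  [0, 0, 0, 0, 0, 0],
], grip=1)

```text
clock: 16.8
position: [0.5665, 0.2465, 0.1946]
ee_rot: [2.909, 1.187, -0.001]
force: [-0.4, 0.6, 0.5]
width: 0.507
```

Request:
move_arm([
  [0, 0, 3, 0, 0, 0],
  [0, 0, 4, 0, 0, 0],
  [0, -3, 4, 0, 0, 0],
  [0, -4, 2, 0, 0, 0],
  [0, -4.5, 0, 0, 0, 0],
  [0, -4.5, 0, 0, 0, 0],
  [0, 0, 0, 0, 0, 0],
  [0, 0, 0, 0, 0, 0],
])

```text
clock: 17.6
position: [0.5667, 0.0852, 0.3248]
ee_rot: [2.91, 1.182, -0.0]
force: [0.1, 1.6, -0.3]
width: 1.0
```

```bash
python3 - <<'E'
from h import *
b=shot('wrist','w8.png');s=monitor.observe();print(s['position'],s['width'])
for t in('catch','catch_post','tin'): print(t,[(d['p'],d['rect']) for d in outline_of('wrist',t)])
x=np.array([np.cos(np.radians(44.45)),np.sin(np.radians(44.45)),0]);y=np.array([-x[1],x[0],0])
m=np.array([.565,.243,0])
for a in(1.1,1.35,1.57):
    q=m+.041*x+.038*(np.cos(a)*y-np.sin(a)*x); q[2]=.202; ax=m+.041*x;ax[2]=.157
    print(a,(proj(b,[q,ax])).round().tolist())
t=shot('top','t3.png')
for n in('tin','canister'):
    for d in outline_of('top',n): print(n,d['p'],d['rect'])
E
```

```text
[0.56654633 0.08696281 0.32480288] 0.9983797463828885
catch [(0.55, [117.1, 20.4, 33.5, 63.1])]
catch_post [(0.58, [112.3, 23.4, 42.1, 61.3])]
tin [(0.55, [346.9, 153.2, 85.9, 68.0])]
1.1 [[100.0, 62.0], [136.0, 33.0]]
1.35 [[111.0, 66.0], [136.0, 33.0]]
1.57 [[120.0, 67.0], [136.0, 33.0]]
tin 0.98 [274.7, 150.5, 23.7, 32.6]
canister 0.96 [376.8, 212.3, 40.2, 30.2]
canister 0.89 [377.1, 254.3, 34.9, 26.9]
canister 0.82 [387.7, 180.3, 35.3, 26.2]
```

The catch detection matches the ~1.57 rad prediction. Next is the tin's pose, from its bright lid.

```bash
python3 - <<'E'
from h import *
for cam in('wrist','top'):
    b=shot(cam); d=outline_of(cam,'tin')[0]; M=d['mask']
    g=b['color'].max(2); l=(M&(g>100)).astype(np.uint8)
    n,lab,st,_=cv2.connectedComponentsWithStats(l); k=1+st[1:,4].argmax()
    pts=np.argwhere(lab==k)[:,::-1].astype(float); w=onz(b,pts,.130)[:,:2]
    r=cv2.minAreaRect((w*1000).astype(np.float32)); print(cam,st[k].tolist(),r)
cv2.imwrite('pics/x.png',cv2.resize(shot('wrist')['color'],(800,600))[:,:,::-1])
E
```

```text
wrist [388, 170, 46, 53, 1442] ((681.3566284179688, -73.11259460449219), (55.27662658691406, 58.514522552490234), 72.07843017578125)
top [277, 152, 22, 21, 316] ((684.1793823242188, -78.62152099609375), (60.767826080322266, 53.651695251464844), 71.19599914550781)
```

View pics/x.png

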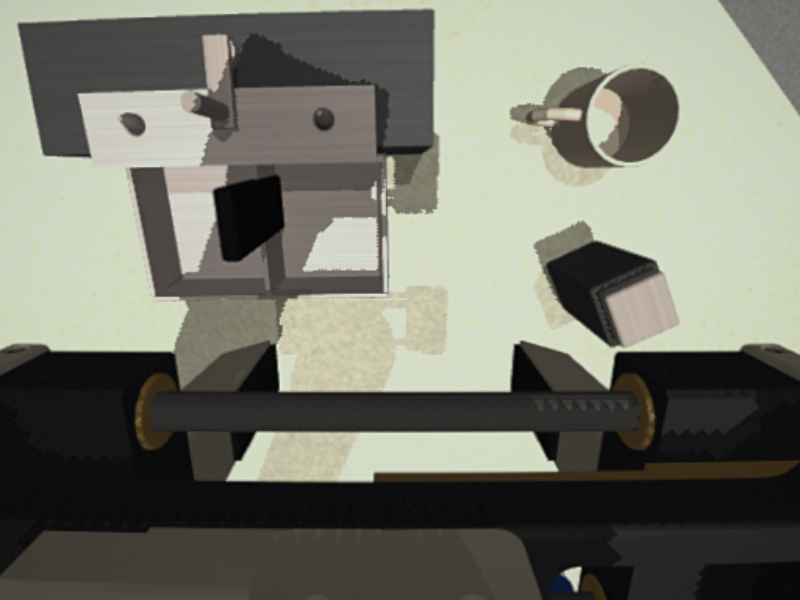

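The catch bar lies squarely across the flange, with the post at (205,103) and its axis near (217,45), and the rack hangs square. The tin's lid is centred near (643,309) in this view.

```bash
python3 - <<'E'
from h import *
b=shot('wrist');s=monitor.observe();print(np.round(s['joints'],2),s['position'])
print(onz(b,np.array([[605,297],[655,271],[679,322],[621,347]])*.64,.13).round(4),onz(b,np.array([[605,297],[655,271],[679,322],[621,347]])*.64,.13).mean(0))
E
```

```text
[ 0.1   0.34 -0.47  1.55  0.16  1.29 -1.19] [0.56661979 0.08678373 0.32470152]
[[ 0.6703 -0.0467  0.13  ]
 [ 0.7113 -0.0583  0.13  ]
 [ 0.7    -0.107   0.13  ]
 [ 0.6532 -0.0902  0.13  ]] [ 0.68369547 -0.07555735  0.13      ]
```

Request:
move_arm([
  [2.33, -3.25, 0, 0, 0, 5.5],
  [2.33, -3.25, 0, 0, 0, 5.5],
  [2.33, -3.25, 0, 0, 0, 5.5],
  [2.33, -3.25, 0, 0, 0, 5.5],
  [2.32, -3.23, 0, 0, 0, 5.5],
  [0, 0, -4, 0, 0, 0],
  [0, 0, -3, 0, 0, 0],
  [0, 0, 0, 0, 0, 0],
], grip=1)

```text
clock: 19.05
position: [0.6807, -0.0764, 0.2499]
ee_rot: [-2.54, -1.841, 0.01]
force: [-1.0, -0.5, -1.3]
width: 1.0
```

```bash
python3 - <<'E'
from h import *
b=shot('wrist');s=monitor.observe();print(np.round(s['joints'],2),s['position'])
y=R.from_rotvec(s['ee_rot']).as_matrix()[:,1];print('tooly deg',np.degrees(np.arctan2(y[1],y[0]))%180)
for d in outline_of('wrist','tin'):print(d['p'],d['rect'])
d=outline_of('wrist','tin')[0]; l=(d['mask']&(b['color'].max(2)>110)).astype(np.uint8)
n,lab,st,_=cv2.connectedComponentsWithStats(l); k=1+st[1:,4].argmax()
w=onz(b,np.argwhere(lab==k)[:,::-1].astype(float),.130)[:,:2]; print(cv2.minAreaRect((w*1000).astype(np.float32)))
E
```

```text
[ 0.32  0.58 -0.48  1.36  0.27  1.27 -0.49] [ 0.68194111 -0.07593787  0.25300153]
tooly deg 161.8877204450018
0.98 [228.6, 143.6, 57.6, 73.5]
((683.2161865234375, -84.3839111328125), (35.310062408447266, 48.27730178833008), 72.04051971435547)
```

Request:
move_arm([
  [0.25, -0.1, -4, 0, 0, 0],
  [0, 0, -4.5, 0, 0, 0],
  [0, 0, -4.5, 0, 0, 0],
  [0, 0, -2.8, 0, 0, 0],
  [0, 0, 0, 0, 0, 0],
])

```text
clock: 19.7
position: [0.6841, -0.0766, 0.0946]
ee_rot: [-2.541, -1.843, 0.006]
force: [-0.5, -0.6, -0.3]
width: 1.004
```

Request:
move_arm([
  [0, 0, 0, 0, 0, 0],
  [0, 0, 0, 0, 0, 0],
  [0, 0, 0, 0, 0, 0],
  [0, 0, 0, 0, 0, 0],
  [0, 0, 0, 0, 0, 0],
  [0, 0, 0, 0, 0, 0],
  [0, 0, 0, 0, 0, 0],
], grip=0, force=25)

```text
clock: 20.4
position: [0.686, -0.0765, 0.098]
ee_rot: [2.543, 1.844, 0.002]
force: [-2.4, 0.4, 6.8]
width: 0.657
```

Request:
move_arm([
  [0, 0, 2, 0, 0, 0],
  [0, 0, 4, 0, 0, 0],
  [0, 0, 4.5, 0, 0, 0],
  [0, 0, 4, 0, 0, 0],
  [0, 0, 1.5, 0, 0, 0],
])

```text
clock: 20.9
position: [0.6871, -0.0763, 0.2615]
ee_rot: [2.54, 1.842, 0.008]
force: [0.0, 0.8, -1.3]
width: 0.658
```

Request:
move_arm([
  [-1.85, 2.65, 0, 0, 0, 7.8],
  [-1.85, 2.65, 0, 0, 0, 7.8],
  [-1.85, 2.65, 0, 0, 0, 7.8],
  [-1.85, 2.65, 0, 0, 0, 7.8],
  [-1.85, 2.65, 0, 0, 0, 7.8],
  [-1.85, 2.65, 0, 0, 0, 7.8],
  [-1.85, 2.65, 0, 0, 0, 7.8],
  [-1.85, 2.65, 0, 0, 0, 7.9],
])

```text
clock: 21.7
position: [0.5362, 0.1359, 0.2558]
ee_rot: [-1.209, -2.899, 0.002]
force: [0.6, 0.0, -1.9]
width: 0.653
```

Request:
move_arm([
  [0, 0, 0, 0, 0, 0],
  [0, 0, 0, 0, 0, 0],
  [0, 0, 0, 0, 0, 0],
])

```text
clock: 22.0
position: [0.5379, 0.1342, 0.2561]
ee_rot: [-1.221, -2.894, 0.002]
force: [-0.3, -0.6, -2.3]
width: 0.654
```

```bash
python3 - <<'E'
from h import *
s=monitor.observe();print(np.round(s['joints'],2),s['position'],s['width'],s['force'])
y=R.from_rotvec(s['ee_rot']).as_matrix()[:,1];print('tooly deg',np.degrees(np.arctan2(y[1],y[0]))%180)
b=shot('wrist');print([(d['p'],d['rect']) for n in('tin','rack') for d in outline_of('wrist',n)])
E
```

```text
[ 0.25  0.44 -0.82  1.68  0.34  1.18  0.11] [0.53785537 0.13417116 0.25605059] 0.6540798124469619 [-0.27487494 -0.62323266 -2.27666746]
tooly deg 44.260556837276766
[(0.56, [191.0, 167.0, 124.5, 133.1]), (0.83, [204.1, 0.2, 194.0, 233.7])]
```

Request:
move_arm([
  [0, 0.15, -2, 0, 0, 0],
  [0, 0, -3, 0, 0, 0],
  [0, 0, -3, 0, 0, 0],
  [0, 0, -2, 0, 0, 0],
  [0, 0, -0.7, 0, 0, 0],
  [0, 0, 0, 0, 0, 0],
])

```text
clock: 22.75
position: [0.5374, 0.1364, 0.1491]
ee_rot: [-1.218, -2.894, 0.001]
force: [-0.5, -0.6, -3.4]
width: 0.654
```

Request:
move_arm([
  [0, 0, -0.2, 0, 0, 0],
  [0, 0, -0.2, 0, 0, 0],
  [0, 0, 0, 0, 0, 0],
])

```text
clock: 23.05
position: [0.5379, 0.1369, 0.1464]
ee_rot: [1.218, 2.895, 0.001]
force: [0.2, 0.7, -2.3]
width: 0.654
```

Request:
move_arm([
  [0, 0, -0.2, 0, 0, 0],
  [0, 0, -0.2, 0, 0, 0],
  [0, 0, 0, 0, 0, 0],
])

```text
clock: 23.35
position: [0.5375, 0.1367, 0.1416]
ee_rot: [-1.218, -2.896, 0.0]
force: [-0.4, 0.5, -1.5]
width: 0.652
```

Request:
move_arm([
  [0, 0, -0.2, 0, 0, 0],
  [0, 0, 0, 0, 0, 0],
])

```text
clock: 23.55
position: [0.5377, 0.1369, 0.1399]
ee_rot: [1.218, 2.896, 0.0]
force: [0.3, -0.6, -0.7]
width: 0.657
```

Request:
move_arm([
  [0, 0, -0.2, 0, 0, 0],
  [0, 0, 0, 0, 0, 0],
])

```text
clock: 23.75
position: [0.5373, 0.1361, 0.1389]
ee_rot: [1.218, 2.895, -0.003]
force: [-6.8, -5.4, 16.9]
width: 0.65
```

The tin is on the floor of the bay. I'll open partway and lift straight out.

Request:
move_arm([
  [0, 0, 0.1, 0, 0, 0],
  [0, 0, 0, 0, 0, 0],
  [0, 0, 0, 0, 0, 0],
  [0, 0, 0, 0, 0, 0],
], grip=0.78)

```text
clock: 24.15
position: [0.5375, 0.1369, 0.1386]
ee_rot: [-1.217, -2.896, -0.0]
force: [-0.4, -1.1, -0.1]
width: 0.778
```

Request:
move_arm([
  [0, 0, 1.5, 0, 0, 0],
  [0, 0, 3, 0, 0, 0],
  [0, 0, 4, 0, 0, 0],
  [0, 0, 4, 0, 0, 0],
  [0, 0, 3, 0, 0, 0],
  [0, 0, 0, 0, 0, 0],
])

```text
clock: 24.75
position: [0.5392, 0.1387, 0.2994]
ee_rot: [1.214, 2.891, 0.009]
force: [-0.2, 0.4, 0.6]
width: 0.782
```

```bash
python3 - <<'E'
from h import *
b=shot('top','t4.png');s=monitor.observe();print(s['position'])
y=R.from_rotvec(s['ee_rot']).as_matrix()[:,1];print('tooly deg',np.degrees(np.arctan2(y[1],y[0]))%180)
for d in outline_of('top','canister'):
    c=b['color'][d['mask']].mean(0); l,t,w,h=d['rect']
    # top end of dome = right side (away from image centre)
    print(d['p'],d['rect'],c.round(), 'axis mid at z.065',onz(b,[[l+w/2,t+h/2]],.065)[0].round(4))
print(shot('wrist')['C'])
for d in outline_of('wrist','tin')+outline_of('wrist','rack'): print(d['p'],d['rect'])
E
```

```text
[0.53844632 0.13785613 0.29684383]
tooly deg 44.40750238284967
0.83 [375.4, 216.0, 39.3, 23.5] [108. 102.  97.] axis mid at z.065 [ 0.4913 -0.4119  0.065 ]
0.8 [376.3, 258.1, 35.1, 23.7] [29. 52. 94.] axis mid at z.065 [ 0.3651 -0.4008  0.065 ]
0.77 [386.0, 181.3, 39.7, 24.0] [121.  78.  85.] axis mid at z.065 [ 0.5977 -0.4517  0.065 ]
[0.48812592 0.19016337 0.43300232]
0.69 [216.4, 144.2, 56.5, 71.4]
0.65 [206.7, 15.3, 165.7, 202.6]
```

Request:
move_arm([
  [0.3, -4.8, 0, 0, 0, 2.2],
  [0.3, -4.8, 0, 0, 0, 2.2],
  [0.3, -4.8, 0, 0, 0, 2.2],
  [0.3, -4.8, 0, 0, 0, 2.2],
  [0.3, -4.8, 0, 0, 0, 2.2],
  [0.3, -4.8, 0, 0, 0, 2.2],
  [0.3, -4.8, 0, 0, 0, 2.2],
  [0.3, -4.8, 0, 0, 0, 2.2],
], grip=1)

```text
clock: 25.8
position: [0.5608, -0.2491, 0.2927]
ee_rot: [-0.757, -3.047, -0.001]
force: [0.5, 0.2, 0.7]
width: 1.001
```

Request:
move_arm([
  [0.3, -4.8, 0, 0, 0, 2.2],
  [0.3, -4.8, 0, 0, 0, 2.2],
  [0.3, -4.8, 0, 0, 0, 2.2],
  [0.3, -4.8, 0, 0, 0, 2.2],
  [0, 0, 0, 0, 0, 0],
  [0, 0, 0, 0, 0, 0],
  [0, 0, 0, 0, 0, 0],
])

```text
clock: 26.5
position: [0.5738, -0.4376, 0.2929]
ee_rot: [-0.521, -3.097, -0.003]
force: [-0.4, 0.5, 0.7]
width: 1.0
```

```bash
python3 - <<'E'
from h import *
s=monitor.observe();print(s['position'],np.round(s['joints'],2))
y=R.from_rotvec(s['ee_rot']).as_matrix()[:,1];print('tooly deg',np.degrees(np.arctan2(y[1],y[0]))%180)
b=shot('wrist','w9.png')
from scipy.optimize import minimize
a=np.linspace(0,2*np.pi,40)
def sil(xy):
    P=[]
    for z,r in((0,.032),(.105,.032),(.12,.022),(.13,.006)): P.append(np.c_[xy[0]+r*np.cos(a),xy[1]+r*np.sin(a),np.full(40,z)])
    q=proj(b,np.vstack(P)); m=np.zeros((384,512),np.uint8); cv2.fillConvexPoly(m,cv2.convexHull(q.astype(np.float32)).astype(np.int32),1); return m>0
for d in outline_of('wrist','canister'):
    M=d['mask']; c=b['color'][M].mean(0); l,t,w,h=d['rect']
    x0=onz(b,[[l+w/2,t+h/2]],.065)[0][:2]
    f=lambda q:1-(sil(q)&M).sum()/(sil(q)|M).sum()
    r=minimize(f,x0,method='Nelder-Mead',options=dict(initial_simplex=[x0,x0+[.01,0],x0+[0,.01]]))
    print(round(d['p'],2),d['rect'],c.round(),x0.round(4),'fit',r.x.round(4),round(1-r.fun,3))
E
```

```text
[ 0.57382722 -0.43755943  0.29294522] [ 0.98  0.69 -0.78  1.17  0.47  1.45  1.5 ]
tooly deg 70.89095905926101
0.98 [221.8, 157.4, 56.1, 64.8] [109.  62.  69.] [ 0.6033 -0.4492] fit [ 0.6007 -0.447 ] 0.964
0.92 [218.4, 69.9, 56.5, 57.4] [131. 123. 115.] [ 0.4906 -0.4142] fit [ 0.4933 -0.415 ] 0.947
```

The real canister (grey) is at about (0.4925, −0.415) and the pink one at (0.601, −0.447).

Request:
move_arm([
  [-4.1, 1.15, 0, 0, 0, 0],
  [-4.1, 1.15, 0, 0, 0, 0],
  [0, 0, -4.5, 0, 0, 0],
  [0, 0, -4.6, 0, 0, 0],
  [0, 0, -4.6, 0, 0, 0],
  [0, 0, -4.2, 0, 0, 0],
  [0, 0, -2.2, 0, 0, 0],
  [0, 0, 0, 0, 0, 0],
])

```text
clock: 27.4
position: [0.4897, -0.4142, 0.0897]
ee_rot: [-0.52, -3.093, -0.004]
force: [-0.3, -0.6, 0.5]
width: 1.0
```

Request:
move_arm([
  [0, 0, 0, 0, 0, 0],
  [0, 0, 0, 0, 0, 0],
  [0, 0, 0, 0, 0, 0],
  [0, 0, 0, 0, 0, 0],
  [0, 0, 0, 0, 0, 0],
  [0, 0, 0, 0, 0, 0],
], grip=0, force=25)

```text
clock: 28.0
position: [0.4921, -0.4164, 0.094]
ee_rot: [0.524, 3.096, -0.001]
force: [-1.2, 0.9, 6.4]
width: 0.693
```

Request:
move_arm([
  [0, 0, 2, 0, 0, 0],
  [0, 0, 4, 0, 0, 0],
  [0, 0, 4.5, 0, 0, 0],
  [0, 0, 4.5, 0, 0, 0],
  [0, 0, 4, 0, 0, 0],
  [0, 0, 0, 0, 0, 0],
])

```text
clock: 28.6
position: [0.494, -0.4165, 0.2892]
ee_rot: [0.523, 3.089, -0.006]
force: [1.0, -0.4, -3.3]
width: 0.693
```

Request:
move_arm([
  [-0.25, 3.5, 0, 0, 0, -1.9],
  [-0.25, 4.6, 0, 0, 0, -1.9],
  [-0.25, 4.6, 0, 0, 0, -1.9],
  [-0.25, 4.6, 0, 0, 0, -1.9],
  [-0.25, 4.6, 0, 0, 0, -1.9],
  [-0.25, 4.6, 0, 0, 0, -1.9],
  [-0.25, 4.6, 0, 0, 0, -1.9],
  [-0.25, 4.6, 0, 0, 0, -1.9],
])

```text
clock: 29.4
position: [0.4705, -0.0576, 0.2821]
ee_rot: [-0.932, -3.0, 0.001]
force: [1.4, 0.3, -2.4]
width: 0.693
```

Request:
move_arm([
  [-0.25, 4.6, 0, 0, 0, -1.9],
  [-0.25, 4.6, 0, 0, 0, -1.9],
  [-0.25, 4.6, 0, 0, 0, -1.9],
  [-0.25, 4.6, 0, 0, 0, -1.9],
  [-0.25, 4.6, 0, 0, 0, -1.9],
  [-0.25, 4.5, 0, 0, 0, -1.8],
  [0, 0, 0, 0, 0, 0],
  [0, 0, 0, 0, 0, 0],
])

```text
clock: 30.2
position: [0.4555, 0.2169, 0.282]
ee_rot: [-1.214, -2.896, 0.001]
force: [0.3, -1.9, -2.8]
width: 0.69
```

```bash
python3 - <<'E'
from h import *
s=monitor.observe();print(np.round(s['joints'],2),s['position'],s['width'],s['force'])
y=R.from_rotvec(s['ee_rot']).as_matrix()[:,1];print('tooly deg',np.degrees(np.arctan2(y[1],y[0]))%180)
b=shot('wrist','w10.png');cv2.imwrite('pics/w10b.png',cv2.resize(b['color'],(800,600))[:,:,::-1])
print(b['C'])
E
```

```text
[ 0.18  0.35 -0.94  1.75  0.3   1.19 -0.07] [0.45554971 0.21691228 0.28198712] 0.6903194434906912 [ 0.27676047 -1.94199147 -2.79965048]
tooly deg 44.51433398102739
[0.40625666 0.26992751 0.42006978]
```

View pics/w10b.png

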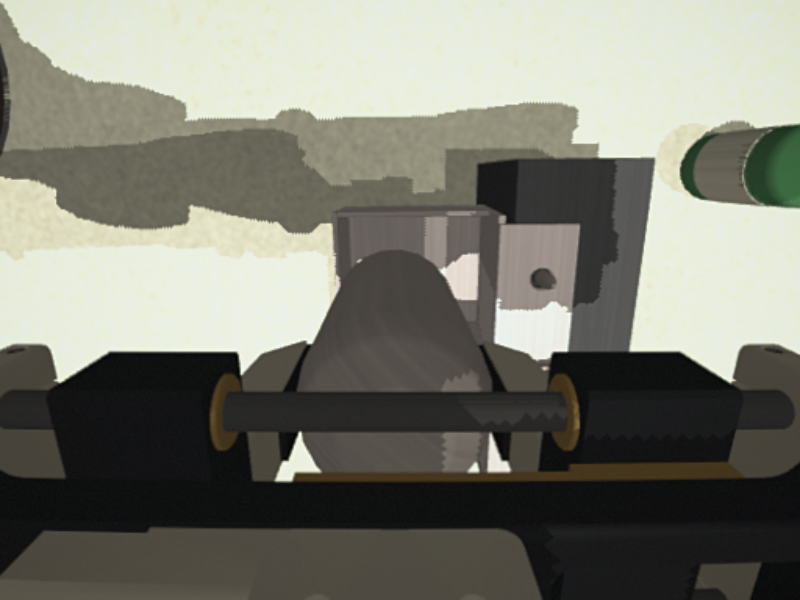

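The canister hangs upright over the left bay. The tray's outer wall is at row 210, and the pin is still through the hole at (542,279). That was my last view, so I'll lower it.

Request:
move_arm([
  [0.2, 0, -3, 0, 0, 0],
  [0, 0, -4, 0, 0, 0],
  [0, 0, -3, 0, 0, 0],
  [0, 0, -2.5, 0, 0, 0],
  [0, 0, -1, 0, 0, 0],
  [0, 0, 0, 0, 0, 0],
  [0, 0, 0, 0, 0, 0],
])

```text
clock: 30.95
position: [0.4592, 0.2155, 0.1486]
ee_rot: [1.221, 2.894, 0.001]
force: [-0.1, 0.5, -2.6]
width: 0.692
```

Request:
move_arm([
  [0, 0, -0.2, 0, 0, 0],
  [0, 0, -0.2, 0, 0, 0],
  [0, 0, 0, 0, 0, 0],
])

```text
clock: 31.25
position: [0.4587, 0.2158, 0.1441]
ee_rot: [1.22, 2.894, 0.001]
force: [-0.2, 0.6, -2.5]
width: 0.697
```

Request:
move_arm([
  [0, 0, -0.2, 0, 0, 0],
  [0, 0, -0.15, 0, 0, 0],
  [0, 0, 0, 0, 0, 0],
])

```text
clock: 31.55
position: [0.4584, 0.2158, 0.14]
ee_rot: [-1.22, -2.895, 0.0]
force: [-0.7, -0.9, -2.7]
width: 0.69
```

Request:
move_arm([
  [0, 0, -0.2, 0, 0, 0],
  [0, 0, 0, 0, 0, 0],
])

```text
clock: 31.75
position: [0.4584, 0.2158, 0.138]
ee_rot: [-1.22, -2.895, 0.0]
force: [0.1, -0.1, -1.8]
width: 0.689
```

Request:
move_arm([
  [0, 0, -0.2, 0, 0, 0],
  [0, 0, 0, 0, 0, 0],
])

```text
clock: 31.95
position: [0.4586, 0.2159, 0.1361]
ee_rot: [-1.22, -2.895, -0.0]
force: [0.5, 0.1, -3.6]
width: 0.693
```

Request:
move_arm([
  [0, 0, -0.15, 0, 0, 0],
  [0, 0, 0, 0, 0, 0],
])

```text
clock: 32.15
position: [0.4586, 0.216, 0.1357]
ee_rot: [1.22, 2.894, -0.0]
force: [-3.6, -3.6, 11.0]
width: 0.691
```

Request:
move_arm([
  [0, 0, -0.15, 0, 0, 0],
  [0, 0, 0, 0, 0, 0],
])

```text
clock: 32.35
position: [0.4583, 0.2158, 0.1351]
ee_rot: [1.219, 2.893, -0.002]
force: [-8.3, -7.6, 26.5]
width: 0.695
```

It's in contact. I'll ease up slightly, open, and leave straight up.

Request:
move_arm([
  [0, 0, 0.2, 0, 0, 0],
  [0, 0, 0, 0, 0, 0],
])

```text
clock: 32.55
position: [0.4587, 0.216, 0.1356]
ee_rot: [1.22, 2.894, 0.001]
force: [-0.2, -0.8, -1.2]
width: 0.689
```

Request:
move_arm([
  [0, 0, 0, 0, 0, 0],
  [0, 0, 0, 0, 0, 0],
  [0, 0, 0, 0, 0, 0],
  [0, 0, 0, 0, 0, 0],
], grip=0.82)

```text
clock: 32.95
position: [0.4586, 0.216, 0.1352]
ee_rot: [-1.22, -2.895, -0.0]
force: [-0.6, -0.1, 0.9]
width: 0.817
```

Request:
move_arm([
  [0, 0, 1.5, 0, 0, 0],
  [0, 0, 3, 0, 0, 0],
  [0, 0, 4, 0, 0, 0],
  [0, 0, 4, 0, 0, 0],
  [-2, -2, 3, 0, 0, 0],
  [-3, -3, 2, 0, 0, 0],
  [-2, -4, 0, 0, 0, 0],
  [-1, -4.5, 0, 0, 0, 0],
])

```text
clock: 33.75
position: [0.3771, 0.0815, 0.3116]
ee_rot: [1.214, 2.895, 0.0]
force: [0.3, -1.1, 1.1]
width: 0.819
```

Request:
move_arm([
  [0, -4.8, 0, 0, 0, 0],
  [0, -4.8, 0, 0, 0, 0],
  [0, -4.8, 0, 0, 0, 0],
  [0, -4.8, 0, 0, 0, 0],
  [0, -4.8, 0, 0, 0, 0],
  [0, 0, 0, 0, 0, 0],
  [0, 0, 0, 0, 0, 0],
])

```text
clock: 34.45
position: [0.3786, -0.1593, 0.3109]
ee_rot: [1.222, 2.894, 0.001]
force: [1.4, 0.1, 0.1]
width: 0.821
```

```bash
python3 - <<'E'
from h import *
s=monitor.observe();print(s['clock'],s['position'],s['force'])
a=np.linspace(0,2*np.pi,40)
x=np.array([np.cos(np.radians(44.45)),np.sin(np.radians(44.45))]);y=np.array([-x[1],x[0]]);o=np.array([.506,.185])
for cam in('top','scene'):
    b=shot(cam,'end_%s.png'%cam)
    cv=lambda P:proj(b,P)
    print(cam,'catch',[(round(d['p'],2),d['rect']) for d in outline_of(cam,'catch')[:2]])
    ax=np.array([.594,.2715]);
    for q in(1.25,1.57): 
        e=ax+.048*(np.cos(q)*y-np.sin(q)*x); print('  bar tip/axis px',q,cv([[*e,.155],[*ax,.155]]).round(1).tolist())
    for n,c in(('tin',[.5375,.1365]),('canister',[.4585,.216])):
        if n=='tin': P=[[*(np.array(c)+r*(i*x+j*y)),z+.045] for z,r in((0,.03),(.115,.03),(.13,.025)) for i in(-1,1) for j in(-1,1)]
        else: P=[[c[0]+r*np.cos(t),c[1]+r*np.sin(t),z+.045] for z,r in((0,.032),(.105,.032),(.13,.006)) for t in a]
        q=cv(P);print(n,'pred',q.min(0).round(1),(q.max(0)-q.min(0)).round(1),[(round(d['p'],2),np.round(d['rect'],1).tolist()) for d in outline_of(cam,n)])
E
```

```text
34.45 [ 0.3785763  -0.15932965  0.31085543] [1.37264118 0.07422232 0.05156628]
top catch [(0.73, [124.2, 155.2, 94.4, 84.7]), (0.57, [159.6, 186.1, 14.7, 15.8])]
  bar tip/axis px 1.25 [[172.4, 205.5], [165.5, 190.4]]
  bar tip/axis px 1.57 [[177.0, 202.4], [165.5, 190.4]]
tin pred [197.4 195.1] [33.1 31.7] [(0.86, [200.4, 199.9, 32.1, 26.7])]
canister pred [172.6 227. ] [28.6 23. ] [(0.97, [387.5, 182.0, 34.3, 22.2]), (0.6, [173.2, 227.5, 27.2, 24.3])]
scene catch [(0.61, [315.6, 178.4, 12.1, 18.1])]
  bar tip/axis px 1.25 [[318.1, 181.8], [321.5, 193.2]]
  bar tip/axis px 1.57 [[314.2, 183.0], [321.5, 193.2]]
tin pred [275.8 160.6] [23.8 35.7] [(0.87, [275.2, 161.3, 24.8, 34.7])]
canister pred [303.1 152.7] [19.6 29.3] [(0.72, [306.3, 149.3, 13.5, 30.3]), (0.64, [129.1, 152.0, 21.3, 23.3]), (0.57, [161.0, 111.6, 20.1, 25.8])]
```

```bash
python3 -c "
from cell import workorder; print(workorder.sign_off())"
```

```text
the job is handed in; nothing more can be done
None
```

I handed the job in at about 34.5 s with every step done. The sign-off gives no verdict.

- **Rack:** It went onto the pins and seated with a +12 N contact before I let go. My first grasp attempt missed because the fingers close slowly. It did not move the rack, and I re-gripped.
- **Catch:** I turned it by its post to about 1.57 rad. A wrist picture showed the bar squarely over the flange.
- **Tin and canister:** The tin stands in the right bay and the grey canister in the left. I lowered each until it touched the floor, then released it. The canister's last contact reached about 26 N, well under the limits.

**Last checks** (network outlines from the top and scene cameras, compared with where things should be):
- The tin and canister outlines match within about 1–5 px. The largest gap is the tin in the top view, up to about 5 px; its scene outline is within 1 px.
- The catch outline fits roughly 1.57 rad. One higher-scored catch outline in the top view was really the whole station.
- I had used all my picture views by then, so I did not look at the final state by eye. I also did not re-measure the holes on the pins after placing the tin and canister, nor the mug, bowl and bottle, though nothing in the forces suggested they were touched.

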